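# Nest the pastry cutters on the base of their tin and cover them

### The arm

A 6-joint arm with a two-finger parallel gripper is mounted at the origin on a cart in front of the work surface, level with it; the furniture and walls round the work are solid. World frame = base frame: x ahead of the robot, y to its left, z up, the work surface at z = 0. Lengths are in m, angles in rad, forces in N, time in s.
With the tool pointing down it reaches from about 0.35 to 0.775 m from the base axis. Payload 7.3 kg.
Tool frame: the origin (TCP) lies at the centre of the arm's flange, where the gripper is bolted on; the fingertips stand 178 mm ahead of it and the grasp point (between the pads) lies 159 mm ahead of it; z points along the fingers, y is the line along which they close (so a half turn about z gives the same grasp; the last joint's range is limited). The gripper opens to 92 mm and grips with 3 to 60 N. Pads are 19 mm wide; open, the fingers measure 130 mm over their backs; the gripper's body (75 mm by 190 mm) begins 47 mm behind the grasp point.
Start: joints at [-1.248, 0.342, 1.524, -0, 1.275, -0.146], TCP at [0.237, -0.468, 0.405] pointing down, gripper open.
Joint ranges: [-2.53, 2.53], [-0.77, 2.02], [0.04, 2.7], [-1, 4.14], [0.28, 2.66], [-3.11, 3.11]. Speed limits (rad/s): [2.57, 2.57, 3.14, 3.14, 3.14, 3.14].

### API

Orientations are given as [roll, pitch, yaw] about the fixed x, y, z axes, in that order (R = Rz(yaw) Ry(pitch) Rx(roll)).
In Python, from cell import robot gives the robot as it stands.
- The arm moves only by the shell command python3 -m pendant FILE [OPENING] [FORCE], which reads ROWS from the file FILE. ROWS is a JSON list of rows, 1 to 8 of them, each written [[dx, dy, dz], [rx, ry, rz]]: dx, dy, dz in m, then a rotation vector rx, ry, rz in rad; each row shifts and turns the commanded pose from where the row before left it, along the tool's axes as they then stand; what a row does not reach is not made up. A row lasts 1/12 s, in which the tool goes at most 0.0417 m and 0.125 rad, less where a joint would pass 70% of its speed; a pose out of reach is approached as far as the arm can. OPENING is the finger opening in m, set as the command begins (- or left out keeps the last). The fingers move at their own pace and stop on an object; FORCE is the grip in N (left out, the last holds). Time passes only in rows, so rows that do not move let the fingers close. It prints the time, the measured TCP pose, the force, the opening and the grip force at its end. Input that does not fit is refused with a message, and nothing moves.
- robot.observe(): the state, without advancing time (a new reading comes with each control period).
- robot.read_camera(name): name is "scene" or "top" or "wrist"; returns a dict with "image" (420x560x3 uint8, red, green, blue), "fx", "fy", "cx", "cy" (pixels), "pose" (4x4, takes a point from camera to world coordinates). Camera axes: x right, y down, z forward; pixel columns grow to the right and rows downward; lengths in m; the calibration is good to about 2 mm. The wrist camera is an equidistant fisheye: a pixel r from the principal point sees the ray r / f radians off the axis. A picture is of the moment at which its call begins. There is no depth.
- robot.hand_in(): hands the job in; it is judged then, once.
The state is a dict: "time": time; "qpos": joint angles; "qvel": joint speeds; "joint_efforts": joint torques, N m; "tool_pos": TCP position; "tool_rot": TCP orientation; "contact_force": force on the tool from outside, world axes, zero at the start; "torque": the same for the moment, N m; "opening": finger opening in m; "grip_force": force on a finger pad.
Only numpy, scipy, OpenCV 4.12 (cv2) and the standard library are available. Lean on these libraries where they do the work, as an engineer would, in place of code of your own. Each camera call takes 0.05 s, during which the arm holds its last target. There are 200 camera calls.

### The job

Put the set of round pastry cutters away in its tin. Stand them on the tin's base one at a time, nested one inside the other: the smallest in the middle first, then each next larger ring over it, and when all four are in, put the deep cover over them so that it sits fully down on the base. Leave the scraper, the peeler and the salt ramekin where they lie.

Things in the scene. Friction and masses are not known exactly. Their poses are not given: they have to be found in the camera images.
- cutter_20: smallest pastry cutter: plain steel ring, open at both ends, standing upright; outside diameter 20 mm, height 38 mm, wall 2 mm. Origin at the centre of its lower edge, z up along its axis. Weighs about 30 g. It is gripped across its outside. Loose.
- cutter_36: second pastry cutter, the same shape: outside diameter 36 mm (inside 32 mm), height 38 mm, wall 2 mm. Origin at the centre of its lower edge, z up. About 45 g. Loose.
- cutter_52: third pastry cutter, the same shape: outside diameter 52 mm (inside 48 mm), height 38 mm, wall 2 mm. Origin at the centre of its lower edge, z up. About 60 g. Loose.
- cutter_68: largest pastry cutter, the same shape: outside diameter 68 mm (inside 64 mm), height 38 mm, wall 2 mm. Origin at the centre of its lower edge, z up. About 80 g. Loose. Each ring leaves 6 mm all round the next smaller one.
- tin_base: base of the cutters' tin: flat round dark steel plate, diameter 101 mm, 3 mm thick, with a tapered lip on it that rises to 10 mm above the table (lip outside diameter 89 mm at its foot, 83 mm at its top, 79 mm inside at the top). The cutters stand on the plate, inside the lip. Origin at the centre of its underside, plate face 3 mm above it. It does not move.
- tin_cover: deep round dark steel cover, open below: outside 98 mm, inside 93 mm in diameter, roof at 46 mm (43 mm clear inside), steel knob on top: 22 mm in diameter from 57 to 69 mm up, 14 mm neck below. Stands open side down; origin at the centre of its lower edge, z up. Seated, it goes over the base's lip (2 mm play at the foot) and rests on the plate, 3 mm above the base's origin. 140 g. Loose.
- bench_scraper: bystander: dough scraper, steel blade with a black grip, 98 x 126 x 14 mm, lying flat. Origin at the centre of its underside. Leave it alone.
- ramekin_salt: bystander: small white ramekin of salt, 66 mm in diameter, 38 mm high. Origin at the centre of its underside. Leave it alone.
- peeler: bystander: vegetable peeler with a dark green handle, 170 x 25 x 18 mm, lying along its x axis. Origin at the centre of its underside. Leave it alone.
- can_opener: fixed bench can opener with a crank (red grip), clamped to the table's near right corner, no part of the job: an obstacle 260 mm high, reaching up to 85 mm along x and 75 mm along y from its origin, which lies under it. It stands just ahead of where the gripper starts: draw the arm back towards the base before swinging it in over the table.
There are look-alikes about, which are no part of the job. Leave any yellow look-alike of the tin_cover alone.

How it is judged:
On the way, in this order (a step that is already met when the one before it is completed fails the run):
1. the smallest cutter stands on the tin's base, in the middle (its centre within 15 mm of the base's), and is let go (z of cutter_20 in the frame of tin_base between 0 and 0.006 m and angle between cutter_20's own z axis and vertical below 0.08 rad and horizontal distance between cutter_20 and tin_base below 0.015 m and contact force between the fingers and cutter_20 below 0.3 N), for 0.2 s.
2. the second cutter stands over the smallest, both on the base, and is let go (z of cutter_20 in the frame of tin_base between 0 and 0.006 m and angle between each of cutter_20, cutter_36's own z axis and vertical below 0.08 rad and z of cutter_36 in the frame of tin_base between 0 and 0.006 m and horizontal distance between cutter_20 and cutter_36 below 0.008 m and horizontal distance between cutter_36 and tin_base below 0.015 m and contact force between the fingers and cutter_36 below 0.3 N), for 0.2 s.
3. the third cutter stands over the first two, all on the base, and is let go (z of cutter_20 in the frame of tin_base between 0 and 0.006 m and angle between each of cutter_20, cutter_36, cutter_52's own z axis and vertical below 0.08 rad and z of cutter_36 in the frame of tin_base between 0 and 0.006 m and horizontal distance between cutter_20 and cutter_36 below 0.008 m and z of cutter_52 in the frame of tin_base between 0 and 0.006 m and horizontal distance between cutter_36 and cutter_52 below 0.008 m and horizontal distance between cutter_52 and tin_base below 0.015 m and contact force between the fingers and cutter_52 below 0.3 N), for 0.2 s.
4. the largest cutter stands over the other three, all on the base, and is let go (z of cutter_20 in the frame of tin_base between 0 and 0.006 m and angle between each of cutter_20, cutter_36, cutter_52, cutter_68's own z axis and vertical below 0.08 rad and z of cutter_36 in the frame of tin_base between 0 and 0.006 m and horizontal distance between cutter_20 and cutter_36 below 0.008 m and z of cutter_52 in the frame of tin_base between 0 and 0.006 m and horizontal distance between cutter_36 and cutter_52 below 0.008 m and z of cutter_68 in the frame of tin_base between 0 and 0.006 m and horizontal distance between cutter_52 and cutter_68 below 0.008 m and horizontal distance between cutter_68 and tin_base below 0.015 m and contact force between the fingers and cutter_68 below 0.3 N), for 0.2 s.
At the end, for the whole second after the job is handed in: All four cutters upright (0.08 rad) on the base plate (within 3 mm), neighbours concentric within 8 mm, the largest within 15 mm of the base centre; the cover over them, centred within 5 mm, down within 3 mm and level within 0.06 rad; all released and at rest (all of step 4 and horizontal distance between tin_cover and tin_base below 0.005 m and z of tin_cover in the frame of tin_base below 0.006 m and angle between tin_cover's own z axis and vertical below 0.06 rad and contact force between the fingers and cutter_20 below 0.3 N and contact force between the fingers and cutter_36 below 0.3 N and contact force between the fingers and cutter_52 below 0.3 N and contact force between the fingers and tin_cover below 0.3 N and linear speed of each of cutter_20, cutter_36, cutter_52, cutter_68, tin_cover below 0.01 m/s); the robot touches nothing.
It fails at once if the scraper is displaced by more than 20 mm (distance of bench_scraper from where it was at the start of the episode above 0.02 m).
It fails at once if the peeler is displaced by more than 20 mm (distance of peeler from where it was at the start of the episode above 0.02 m).
It fails at once if the salt ramekin is displaced by more than 20 mm (distance of ramekin_salt from where it was at the start of the episode above 0.02 m).
It also fails if it takes over 131 s, if anything falls off the work surface, if the arm or the gripper's body presses on something with over 40 N, if the wrist force passes 120 N, or if a joint passes its speed limit or range.

## Working session

There is one attempt and no reset: what is moved stays moved. The work goes in short steps, Python scripts to look and compute and a shell command to move; the robot and the scene stay as the last step left them, time stands still between calls to the robot, and variables do not carry over. Pictures are saved under pics/ and viewed, at most 14 in all, crops included, and the job is handed in when it is done.

```bash
ls; mkdir -p pics; cat > h.py <<'E'
import numpy as np, cv2
from cell import robot
def snap(cam,name,crop=None,s=1):
    d=robot.read_camera(cam); im=d['image'][:,:,::-1].copy()
    np.savez('pics/'+name+'.npz',**{k:d[k] for k in d})
    if crop: x0,y0,x1,y1=crop; im=im[y0:y1,x0:x1]
    if s!=1: im=cv2.resize(im,None,fx=s,fy=s,interpolation=cv2.INTER_CUBIC)
    cv2.imwrite('pics/'+name+'.png',im); return d
def pt(d,u,v,z):
    T=np.array(d['pose']); r=T[:3,:3]@np.array([(u-d['cx'])/d['fx'],(v-d['cy'])/d['fy'],1])
    return T[:3,3]+r*(z-T[2,3])/r[2]
def proj(d,p):
    T=np.array(d['pose']); c=T[:3,:3].T@(np.array(p)-T[:3,3]); return [float(d['fx']*c[0]/c[2]+d['cx']),float(d['fy']*c[1]/c[2]+d['cy'])]
E
python3 - <<'E'
from h import *
for c in('top','scene'):
    d=snap(c,c+'0',s=1.42); print(c,d['fx'],d['cx'],d['cy'],np.round(d['pose'],3).tolist())
print(robot.observe())
E
```

```text
pics
top 437.9708187687321 276.44775348021983 211.42760782275698 [[0.01, -0.992, 0.129, 0.347], [-1.0, -0.008, 0.009, -0.093], [-0.007, -0.129, -0.992, 1.413], [0.0, 0.0, 0.0, 1.0]]
scene 529.8707331526915 271.72490767690584 212.98749340455845 [[0.595, -0.371, 0.713, -0.491], [-0.804, -0.271, 0.53, -0.841], [-0.003, -0.888, -0.459, 0.693], [0.0, 0.0, 0.0, 1.0]]
{'time': 0.1, 'qpos': array([-1.24799751e+00,  3.42647273e-01,  1.52490270e+00,  3.23307700e-05,
        1.27539654e+00, -1.46003903e-01]), 'qvel': array([-0.00064354, -0.00267575, -0.00329619,  0.00038248, -0.00053081,
        0.00091648]), 'joint_efforts': array([ 2.09074002e-03, -4.32001948e+01, -2.44694799e+01,  7.18557998e-02,
        5.25866705e-02, -5.46935075e-05]), 'tool_pos': array([ 0.23718993, -0.4682368 ,  0.40412385]), 'tool_rot': array([-3.14025770e+00, -2.27556052e-04,  4.68793132e-01]), 'contact_force': array([ 0.12780628,  0.16318477, -0.38796102]), 'torque': array([ 0.03183321, -0.00566199, -0.01109134]), 'grip_force': 0.0, 'opening': 0.09160108467745821}
```

View pics/top0.png

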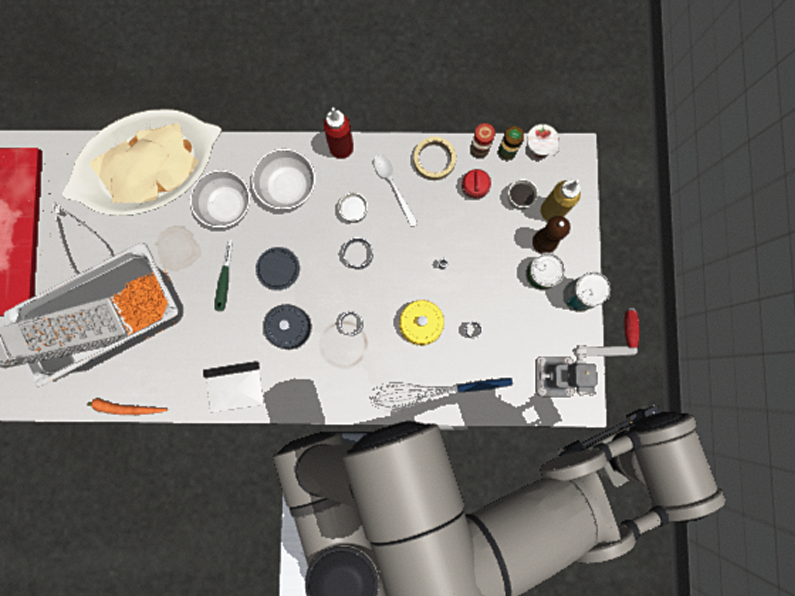

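View pics/scene0.png

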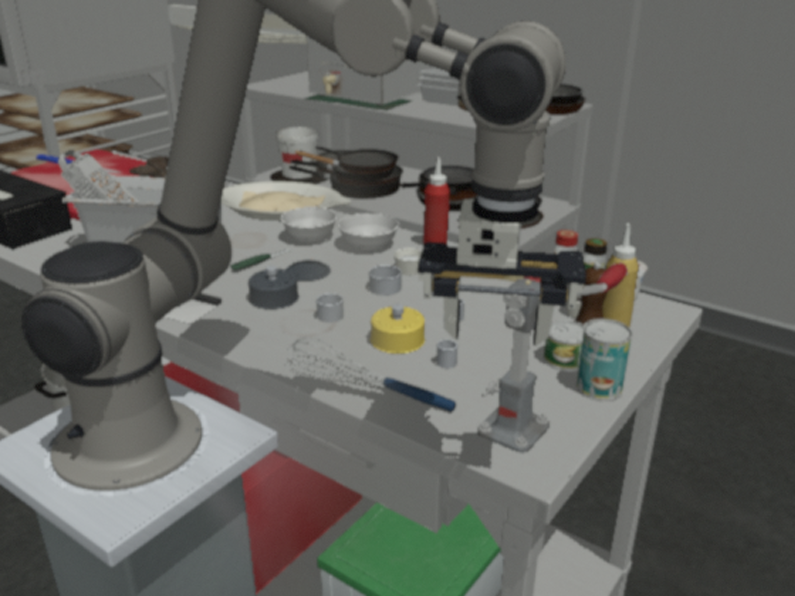

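The top view shows rings at scaled pixels (441,264), (470,329), (349,323) and (356,253), apparently 20, 36, 52 and 68 by size. The dark base is at (278,268), the dark cover with its knob at (287,326), the yellow look-alike at (422,322), the ramekin at (352,208), the peeler at (222,275) and the scraper at (233,385). Possible mix-ups are yellow cover against dark cover, wooden ring (435,157) against cutter, and base against cover. I'll check these in a crop.

```bash
python3 - <<'E'
from h import *
d=dict(np.load('pics/top0.npz')); im=d['image'][:,:,::-1]
c=cv2.resize(im[140:260,175:345],None,fx=4.7,fy=4.7,interpolation=cv2.INTER_CUBIC); cv2.imwrite('pics/c0.png',c)
# approximate at z
for n,u,v,z in [('20',441,264,.038),('36',470,329,.038),('52',349,323,.038),('68',356,253,.038),('base',278,268,.01),('cover',285,324,.069),('yel',422,320,.069)]:
    print(n,np.round(pt(d,u/1.42,v/1.42,z),3))
E
```

```text
20 [ 0.609 -0.189  0.038]
36 [ 0.463 -0.253  0.038]
52 [0.474 0.016 0.038]
68 [0.632 0.003 0.038]
base [0.602 0.183 0.01 ]
cover [0.468 0.152 0.069]
yel [ 0.479 -0.145  0.069]
```

View pics/c0.png

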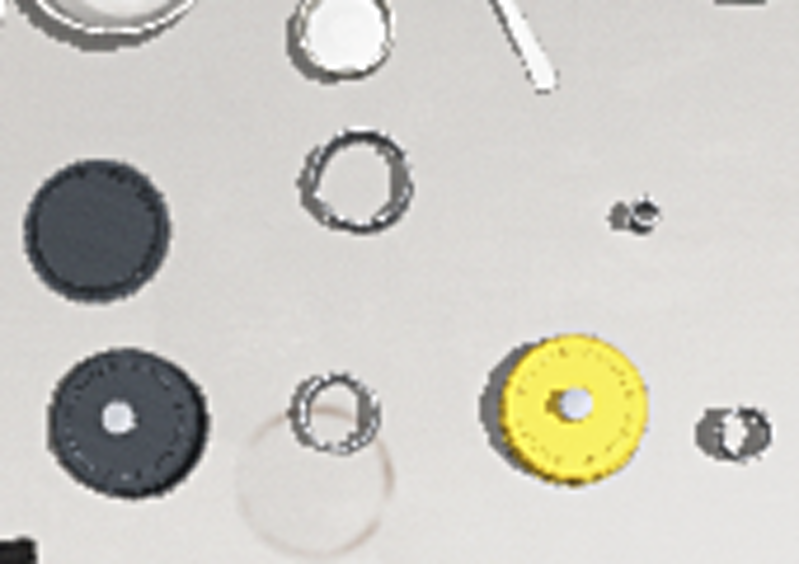

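The crop confirms the dark cover has its knob at crop (118,418), the base is the flat dark disc with a lip at (97,230), and the ring top centres are 20 at (646,215), 36 at (745,434), 52 at (341,413) and 68 at (361,182). The yellow cover at (575,405) stays put. I'll draw back and up, then swing in.

```bash
python3 - <<'E'
from h import *
d=dict(np.load('pics/top0.npz'))
for n,X,Y,z in [('20',646,215,.038),('36',745,434,.038),('52',341,413,.038),('68',361,182,.038),('base',97,230,.003),('knob',118,418,.069),('yelknob',575,403,.069),('opener',None,None,.1)]:
    u,v=(175+X/4.7,140+Y/4.7) if X else (567/1.42,378/1.42)
    print(n,np.round(pt(d,u,v,z),4))
E
echo '[[[0,-0.03,-0.025],[0,0,0]],[[0,-0.03,-0.025],[0,0,0]],[[0,-0.03,-0.025],[0,0,0]],[[0,-0.03,-0.025],[0,0,0]],[[0,-0.03,-0.025],[0,0,0]],[[0,0,0],[0,0,0]]]' > m.json && python3 -m pendant m.json

```

```text
20 [ 0.6093 -0.1947  0.038 ]
36 [ 0.4609 -0.2607  0.038 ]
52 [0.4726 0.0099 0.038 ]
68 [ 0.6305 -0.0009  0.038 ]
base [0.6022 0.1848 0.003 ]
knob [0.4652 0.1539 0.069 ]
yelknob [ 0.4777 -0.1458  0.069 ]
opener [ 0.3568 -0.4476  0.1   ]
time: 0.6
tool_pos: [0.1682, -0.331, 0.5345]
tool_rot: [3.134, 0.002, 0.469]
contact_force: [0.0, -1.6, 0.4]
opening: 0.0915
grip_force: 0.0
```

```bash
echo '[[[0.036,-0.0076,0],[0,0,0]],[[0.036,-0.0076,0],[0,0,0]],[[0.036,-0.0076,0],[0,0,0]],[[0.036,-0.0076,0],[0,0,0]],[[0.036,-0.0076,0],[0,0,0]],[[0.036,-0.0076,0],[0,0,0]],[[0.036,-0.0076,0],[0,0,0]],[[0.036,-0.0076,0],[0,0,0]]]' > m.json && python3 -m pendant m.json
echo '[[[0,0,0.03],[0,0,0.1173]],[[0,0,0.03],[0,0,0.1173]],[[0,0,0.03],[0,0,0.1173]],[[0,0,0.03],[0,0,0.1173]],[[0,0,0],[0,0,0]],[[0,0,0],[0,0,0]]]' > m.json && python3 -m pendant m.json
python3 - <<'E'
from h import *
d=snap('wrist','w0',s=1.42); o=robot.observe(); print(o['tool_pos'],o['tool_rot'],o['qpos'],d['fx'],d['cx'],d['cy'],np.round(d['pose'],4).tolist())
E
```

```text
time: 1.27
tool_pos: [0.4003, -0.1486, 0.5291]
tool_rot: [-3.141, 0.0, 0.469]
contact_force: [1.0, -2.0, 1.2]
opening: 0.0918
grip_force: 0.0
time: 1.77
tool_pos: [0.3989, -0.1501, 0.4089]
tool_rot: [-3.14, 0.003, 0.003]
contact_force: [-0.3, -0.0, 1.0]
opening: 0.0918
grip_force: 0.0
[ 0.39932319 -0.15042529  0.41044737] [ 3.14149723e+00 -1.29209600e-04  3.23659381e-03] [-5.40268135e-01  1.55610308e-01  1.76111099e+00 -1.57857685e-05
  1.22471142e+00  1.02729696e+00] 325.19226210127806 281.4959773111599 207.5069515698999 [[0.0026, -0.9595, -0.2817, 0.4744], [-1.0, -0.0028, 0.0002, -0.1495], [-0.001, 0.2817, -0.9595, 0.3883], [0.0, 0.0, 0.0, 1.0]]
```

View pics/w0.png

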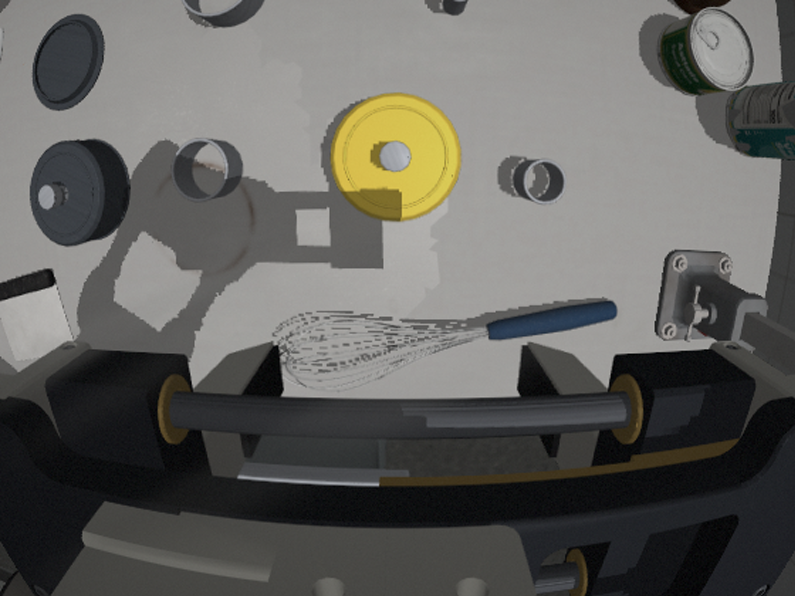

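The wrist view shows the 52 ring at (208,167), the 36 ring at (543,180), the yellow knob at (396,155), the dark cover's knob at (53,196) and the base at (68,62). The fingers are at the bottom. I'll compare these with the top-camera numbers.

```bash
cat >> h.py <<'E'
def fpt(d,u,v,z):
    T=np.array(d['pose']); a=np.array([u-d['cx'],v-d['cy']]); r=np.hypot(*a); th=r/d['fx']
    k=T[:3,:3]@np.r_[a/max(r,1e-9)*np.sin(th),np.cos(th)]
    return T[:3,3]+k*(z-T[2,3])/k[2]
def fproj(d,p):
    T=np.array(d['pose']); c=(np.array(p)-T[:3,3])@T[:3,:3]; r=np.hypot(c[...,0],c[...,1]); th=np.arctan2(r,c[...,2])
    return np.stack([d['cx']+d['fx']*th*c[...,0]/r, d['cy']+d['fx']*th*c[...,1]/r],-1)
def circ(x,y,z,r,n=60):
    t=np.linspace(0,2*np.pi,n); return np.stack([x+r*np.cos(t),y+r*np.sin(t),0*t+z],-1)
E
python3 - <<'E'
from h import *
d=dict(np.load('pics/w0.npz'))
for n,u,v,z in [('yk',396,154,.069),('knob',52,196,.069),('base',68,62,.005),('52',207,163,.038),('36',544,177,.038)]:
    print(n,np.round(fpt(d,u/1.42,v/1.42,z),4))
E
echo '[[[0.04,0.015,0.01],[0,0,0]],[[0.04,0.015,0.01],[0,0,0]],[[0.04,0.015,0.01],[0,0,0]],[[0,0,0.02],[0,0,0]],[[0,0,0],[0,0,0]],[[0,0,0],[0,0,0]]]' > m.json && python3 -m pendant m.json
python3 - <<'E'
from h import *
d=snap('wrist','w1',s=1.42); o=robot.observe(); print(o['tool_pos'],o['tool_rot'])
im=cv2.imread('pics/w1.png')
for z in(0,.038):
    cv2.polylines(im,[np.int32(fproj(d,circ(.6093,-.1947,z,.01))*1.42*16)],1,(0,0,255),1,cv2.LINE_AA,4)
u,v=fproj(d,np.array([.609,-.195,.02]))*1.42; u=int(np.clip(u,100,690));v=int(np.clip(v,75,500))
cv2.imwrite('pics/w1c.png',cv2.resize(im[v-75:v+75,u-100:u+100],None,fx=4,fy=4)); print(u,v)
E
```

```text
yk [ 0.4805 -0.1467  0.069 ]
knob [0.4671 0.146  0.069 ]
base [0.6003 0.1787 0.005 ]
52 [0.48   0.0037 0.038 ]
36 [ 0.4669 -0.261   0.038 ]
time: 2.32
tool_pos: [0.5129, -0.193, 0.3619]
tool_rot: [-3.141, 0.001, 0.001]
contact_force: [0.4, 0.2, 0.9]
opening: 0.092
grip_force: 0.0
[ 0.51262895 -0.19295274  0.36282694] [ 3.14097443e+00 -9.16120941e-04  9.75289532e-04]
403 134
```

View pics/w1c.png

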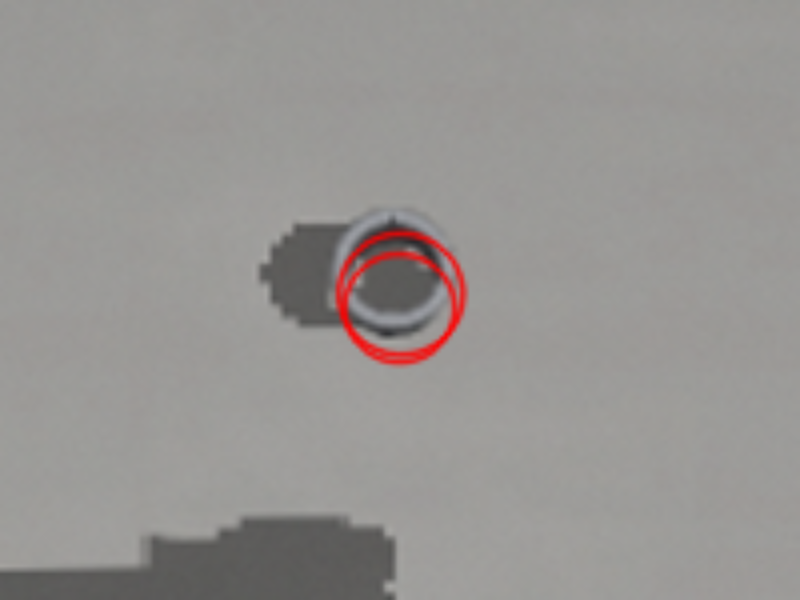

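The 20 ring's top rim centre is at crop (393,267) against the overlay at (400,297), so the wrist camera puts it at about (0.614, -0.194) and the corrected top camera at about (0.611, -0.193). I'll use x = 0.6125 for the grasp.

```bash
echo '[[[0.025,0,0.01],[0,0,0]],[[0.025,0,0.01],[0,0,0]],[[0.025,0.0007,0.01],[0,0,0]],[[0.025,0,0.02],[0,0,0]],[[0,0,0.03],[0,0,0]],[[0,0,0.03],[0,0,0]],[[0,0,0.03],[0,0,0]],[[0,0,0.03],[0,0,0]]]' > m.json && python3 -m pendant m.json
echo '[[[0,0,0],[0,0,0]],[[0,0,0],[0,0,0]]]' > m.json && python3 -m pendant m.json
echo '[[[0,0,0],[0,0,0]],[[0,0,0],[0,0,0]],[[0,0,0],[0,0,0]],[[0,0,0],[0,0,0]],[[0,0,0],[0,0,0]],[[0,0,0],[0,0,0]],[[0,0,0],[0,0,0]],[[0,0,0],[0,0,0]]]' > m.json && python3 -m pendant m.json 0 12
python3 - <<'E'
from h import *
snap('wrist','w2',s=1.42); print(robot.observe()['tool_pos'])
E
```

```text
time: 3.03
tool_pos: [0.613, -0.1938, 0.1931]
tool_rot: [3.14, -0.004, 0.001]
contact_force: [0.5, -0.1, -0.5]
opening: 0.0922
grip_force: 0.0
time: 3.2
tool_pos: [0.6126, -0.1937, 0.1925]
tool_rot: [-3.141, 0.001, 0.0]
contact_force: [0.7, -0.3, 1.0]
opening: 0.0914
grip_force: 0.0
time: 3.87
tool_pos: [0.6129, -0.1937, 0.1912]
tool_rot: [3.142, 0.0, -0.0]
contact_force: [0.6, -0.0, -0.5]
opening: 0.0428
grip_force: 0.0
[ 0.61285028 -0.19368227  0.19115229]
```

View pics/w2.png

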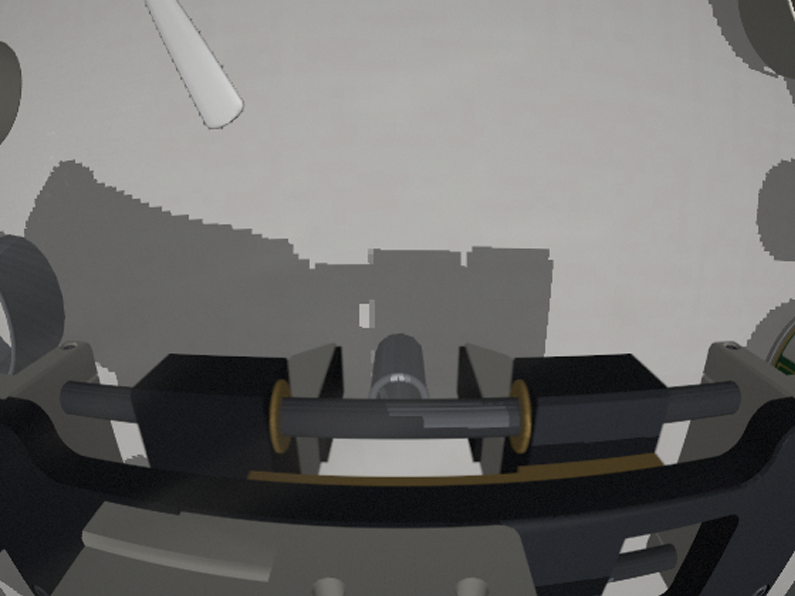

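The 20 ring stands between the closing fingers at (398,385). Its front bottom edge is at about row 335.

```bash
echo '[[[0,0,0],[0,0,0]],[[0,0,0],[0,0,0]],[[0,0,0],[0,0,0]],[[0,0,0],[0,0,0]],[[0,0,0],[0,0,0]],[[0,0,0],[0,0,0]]]' > m.json && python3 -m pendant m.json 0 12
python3 - <<'E'
from h import *
d=dict(np.load('pics/w2.npz'))
for X in(.610,.6129,.616): print(X,[np.round(fproj(d,np.array(p))*1.42,1).tolist() for p in([X+.01,-.1937,0],[X+.01,-.1937,.038],[X,-.1837,0],[X,-.2037,0])])
E
```

```text
time: 4.42
tool_pos: [0.6128, -0.1937, 0.1912]
tool_rot: [3.142, 0.0, -0.0]
contact_force: [-0.3, -0.3, -0.4]
opening: 0.0186
grip_force: 12.0
0.61 [[400.3, 340.1], [400.5, 383.8], [375.7, 362.8], [424.9, 362.8]]
0.6129 [[400.3, 333.3], [400.5, 375.7], [375.5, 356.3], [425.1, 356.3]]
0.616 [[400.3, 325.9], [400.5, 367.0], [375.4, 349.3], [425.2, 349.2]]
```

Gripped at 12 N, and the ring's edge agrees with centre ≈ TCP, so the close wrist view is accurate. Next I'll lift, carry to a viewpoint short of the base and measure it.

```bash
echo '[[[0,0,-0.03],[0,0,0]],[[0,0,-0.03],[0,0,0]],[[0,0,-0.035],[0,0,0]],[[0,-0.01,-0.035],[0,0,0]],[[-0.01,-0.038,-0.035],[0,0,0]],[[-0.02,-0.036,0],[0,0,0]],[[-0.02,-0.036,0],[0,0,0]],[[-0.02,-0.036,0],[0,0,0]]]' > m.json && python3 -m pendant m.json
echo '[[[-0.02,-0.036,0],[0,0,0]],[[-0.018,-0.036,0],[0,0,0]],[[0,-0.038,0],[0,0,0]],[[0,-0.038,0],[0,0,0]],[[0,-0.038,0],[0,0,0]],[[0,-0.038,0],[0,0,0]],[[0,0,0],[0,0,0]],[[0,0,0],[0,0,0]]]' > m.json && python3 -m pendant m.json
python3 - <<'E'
from h import *
d=snap('wrist','w3'); o=robot.observe(); print(o['tool_pos'],o['tool_rot'],o['grip_force'])
im=cv2.resize(d['image'][:,:,::-1],None,fx=3,fy=3,interpolation=cv2.INTER_CUBIC)
o3=lambda p:(p+.5)*3-.5
for z,r,c in((.003,.0505,(0,0,255)),(.01,.0415,(0,255,255))):
    cv2.polylines(im,[np.int32(o3(fproj(d,circ(.6055,.186,z,r)))*16)],1,c,1,cv2.LINE_AA,4)
u,v=np.int32(o3(fproj(d,np.array([.6055,.186,.005])))); v=max(v,180)
cv2.imwrite('pics/w3c.png',im[v-180:v+300,u-320:u+320]); print(u,v)
E
```

```text
time: 5.08
tool_pos: [0.5438, -0.0444, 0.3495]
tool_rot: [3.141, -0.001, -0.001]
contact_force: [0.6, 1.5, -0.7]
opening: 0.0188
grip_force: 12.0
time: 5.75
tool_pos: [0.5066, 0.1802, 0.3488]
tool_rot: [3.141, 0.0, 0.004]
contact_force: [0.4, -1.6, 0.1]
opening: 0.019
grip_force: 12.0
[0.50682712 0.17886824 0.34880828] [3.14097699e+00 1.64979334e-04 1.63300163e-03] 11.998079800978303
828 277
```

View pics/w3c.png

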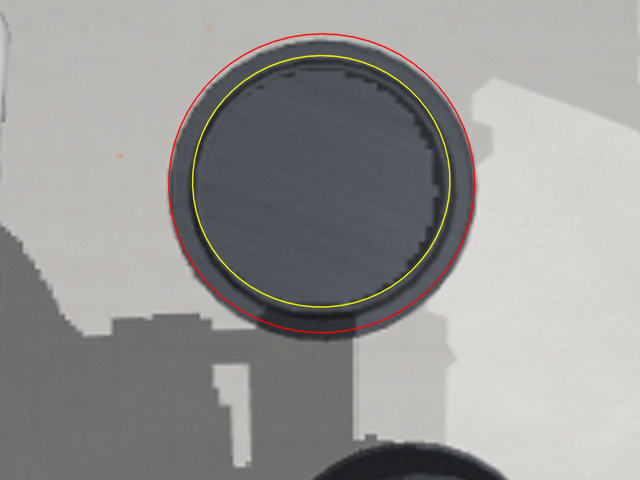

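The base's plate edge spans crop x 168–476 and y 40–340. The overlay sits 7 px higher, which puts the base at about (0.6025, 0.186).

```bash
echo '[[[0.03,-0.0035,0],[0,0,0]],[[0.03,-0.0036,0],[0,0,0]],[[0.03,0,0.02],[0,0,0]],[[0.0057,0,0.03],[0,0,0]],[[0,0,0.03],[0,0,0]],[[0,0,0.03],[0,0,0]],[[0,0,0.024],[0,0,0]],[[0,0,0],[0,0,0]]]' > m.json && python3 -m pendant m.json
echo '[[[0,0,0],[0,0,0]],[[0,0,0],[0,0,0]]]' > m.json && python3 -m pendant m.json
```

```text
time: 6.47
tool_pos: [0.6013, 0.183, 0.2094]
tool_rot: [3.139, 0.01, -0.003]
contact_force: [-0.5, 0.0, -0.9]
opening: 0.0189
grip_force: 12.0
time: 6.63
tool_pos: [0.6036, 0.1845, 0.2166]
tool_rot: [-3.141, -0.002, -0.002]
contact_force: [-0.5, 0.7, 0.5]
opening: 0.019
grip_force: 12.0
```

```bash
echo '[[[-0.001,-0.0013,0.006],[0,0,0]],[[0,0,0.006],[0,0,0]],[[0,0,0.006],[0,0,0]],[[0,0,0.004],[0,0,0]],[[0,0,0],[0,0,0]],[[0,0,0],[0,0,0]]]' > m.json && python3 -m pendant m.json
```

```text
time: 7.13
tool_pos: [0.6019, 0.1869, 0.1931]
tool_rot: [-3.142, -0.001, -0.0]
contact_force: [0.9, -0.1, 1.0]
opening: 0.0188
grip_force: 12.0
```

```bash
echo '[[[0,0,0],[0,0,0]],[[0,0,0],[0,0,0]],[[0,0,0],[0,0,0]],[[0,0,0],[0,0,0]],[[0,0,0],[0,0,0]],[[0,0,0],[0,0,0]],[[0,0,0],[0,0,0]]]' > m.json && python3 -m pendant m.json 0.092
echo '[[[0,0,-0.02],[0,0,0]],[[0,0,-0.03],[0,0,0]],[[0,0,-0.03],[0,0,0]],[[0,0,-0.03],[0,0,0]],[[0,0,-0.03],[0,0,0]],[[-0.038,0,0],[0,0,0]],[[-0.038,0,0],[0,0,0]],[[-0.02,0,0],[0,0,0]]]' > m.json && python3 -m pendant m.json
python3 - <<'E'
from h import *
d=snap('wrist','w4'); o=robot.observe(); print(o['tool_pos'],o['tool_rot'],o['opening'])
im=cv2.resize(d['image'][:,:,::-1],None,fx=3,fy=3,interpolation=cv2.INTER_CUBIC)
o3=lambda p:(p+.5)*3-.5
for x,y,z,r,c in((.6025,.186,.003,.0505,(0,0,255)),(.6019,.1869,.041,.01,(0,255,255))):
    cv2.polylines(im,[np.int32(o3(fproj(d,circ(x,y,z,r)))*16)],1,c,1,cv2.LINE_AA,4)
u,v=np.int32(o3(fproj(d,np.array([.6055,.186,.005])))); v=max(v,180)
cv2.imwrite('pics/w4c.png',im[v-180:v+300,u-320:u+320]); print(u,v)
E
```

```text
time: 7.72
tool_pos: [0.6018, 0.1868, 0.1929]
tool_rot: [3.141, 0.0, -0.0]
contact_force: [-0.3, -0.1, -1.1]
opening: 0.0608
grip_force: 0.0
time: 8.38
tool_pos: [0.5026, 0.1868, 0.3333]
tool_rot: [3.141, 0.002, -0.0]
contact_force: [0.6, -0.2, -1.4]
opening: 0.0919
grip_force: 0.0
[0.50054504 0.1870294  0.33306578] [3.14099398e+00 4.44089426e-03 8.55864741e-04] 0.09150195210977267
848 260
```

View pics/w4c.png

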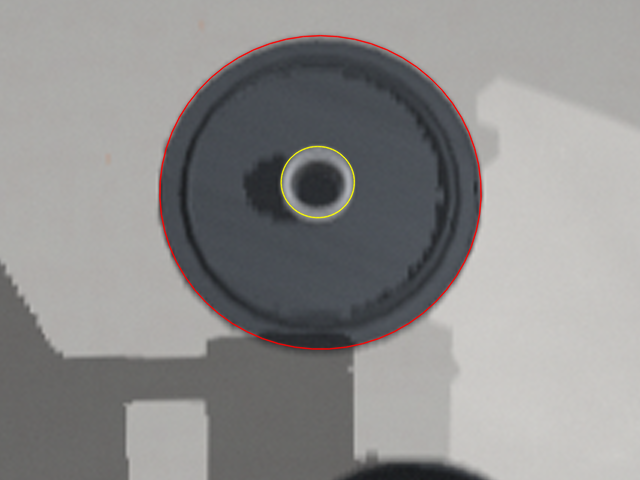

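The overlay fits: the 20 ring stands at the middle, within about 1 mm of where I released it, with the base at (0.6025, 0.1855). Now I'll take one view of each remaining ring and the cover, and put them in a montage.

```bash
cat > shot.py <<'E'
import sys; from h import *
robot.read_camera('wrist') 
d=snap('wrist',sys.argv[1]); print(robot.observe()['tool_pos'].round(4))
E
echo '[[[-0.035,0.01,0],[0,0,0]],[[-0.035,0.01,0],[0,0,0]],[[-0.035,0.01,0],[0,0,0]],[[-0.025,0.004,0],[0,0,0]],[[0,0,0],[0,0,0]],[[0,0,0],[0,0,0]]]' > m.json && python3 -m pendant m.json
python3 shot.py v_cover
echo '[[[0,0.036,0],[0,0,0]],[[0,0.036,0],[0,0,0]],[[0,0.036,0],[0,0,0]],[[0,0.034,0],[0,0,0]],[[0,0,0],[0,0,0]],[[0,0,0],[0,0,0]]]' > m.json && python3 -m pendant m.json
python3 shot.py v_52
echo '[[[0.038,0,0],[0,0,0]],[[0.04,0.003,0],[0,0,0]],[[0.04,0.003,0],[0,0,0]],[[0.04,0.003,0],[0,0,0]],[[0,0,0],[0,0,0]],[[0,0,0],[0,0,0]]]' > m.json && python3 -m pendant m.json
python3 shot.py v_68
echo '[[[-0.022,0.037,0],[0,0,0]],[[-0.022,0.037,0],[0,0,0]],[[-0.022,0.037,0],[0,0,0]],[[-0.022,0.037,0],[0,0,0]],[[-0.022,0.037,0],[0,0,0]],[[-0.022,0.037,0],[0,0,0]],[[-0.022,0.037,0],[0,0,0]]]' > m.json && python3 -m pendant m.json 0.06
echo '[[[-0.01,0,0],[0,0,0]],[[0,0,0],[0,0,0]],[[0,0,0],[0,0,0]]]' > m.json && python3 -m pendant m.json
python3 shot.py v_36
python3 - <<'E'
from h import *
G=dict(v_cover=(.4685,.1545,[(.046,.049),(.069,.011)]),v_52=(.476,.011,[(.038,.026),(0,.026)]),v_68=(.634,0,[(.038,.034),(0,.034)]),v_36=(.465,-.26,[(.038,.018),(0,.018)]))
ts=[]
for k,(x,y,cs) in G.items():
    d=dict(np.load('pics/%s.npz'%k)); im=cv2.resize(d['image'][:,:,::-1],None,fx=3,fy=3,interpolation=cv2.INTER_CUBIC)
    for z,r in cs: cv2.polylines(im,[np.int32(((fproj(d,circ(x,y,z,r))+.5)*3-.5)*16)],1,(0,0,255),1,cv2.LINE_AA,4)
    u,v=np.int32((fproj(d,np.array([x,y,.02]))+.5)*3); im=cv2.copyMakeBorder(im,200,200,200,200,cv2.BORDER_CONSTANT); ts.append(im[v+50:v+350,u:u+400])
cv2.imwrite('pics/m1.png',np.vstack([np.hstack(ts[:2]),np.hstack(ts[2:])]))
E
```

```text
time: 8.93
tool_pos: [0.3753, 0.1528, 0.3335]
tool_rot: [-3.141, -0.001, -0.0]
contact_force: [0.6, -0.1, -0.1]
opening: 0.0919
grip_force: 0.0
[0.3768 0.153  0.3334]
time: 9.53
tool_pos: [0.3769, 0.0092, 0.3329]
tool_rot: [3.141, -0.001, -0.005]
contact_force: [-0.0, 0.4, 0.4]
opening: 0.0917
grip_force: 0.0
[0.3764 0.011  0.3328]
time: 10.13
tool_pos: [0.5352, 0.0034, 0.3316]
tool_rot: [-3.141, 0.001, 0.002]
contact_force: [-0.4, 0.6, 0.3]
opening: 0.0918
grip_force: 0.0
[0.5332 0.0033 0.3322]
time: 10.82
tool_pos: [0.3825, -0.2488, 0.3336]
tool_rot: [3.141, -0.0, 0.001]
contact_force: [1.4, -0.4, -0.4]
opening: 0.0602
grip_force: 0.0
time: 11.07
tool_pos: [0.374, -0.2478, 0.3333]
tool_rot: [-3.141, -0.0, -0.001]
contact_force: [0.1, 0.1, -0.1]
opening: 0.0598
grip_force: 0.0
[ 0.375  -0.2474  0.3332]
```

View pics/m1.png

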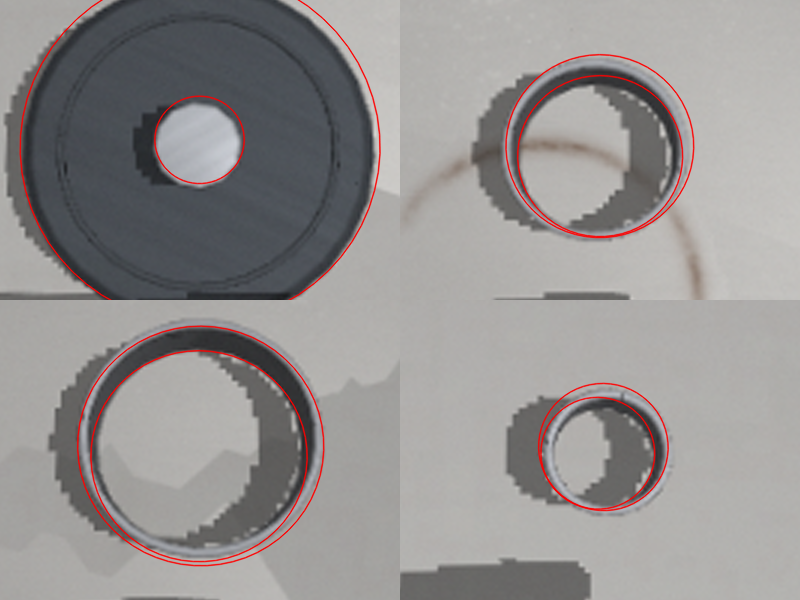

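In the montage, rim centres against overlays give the 52 ring at (0.475, 0.0124), the 68 at (0.636, 0.000), the 36 at (0.464, -0.2605) and the knob at (0.4675, 0.155). Next I'll grasp the 36 at 60 mm opening so the fingers stay clear of the yellow cover.

```bash
echo '[[[0.03,0.005,0],[0,0,0]],[[0.03,0.005,0],[0,0,0]],[[0.0288,0.0031,0.01],[0,0,0]],[[0,0,0.03],[0,0,0]],[[0,0,0.03],[0,0,0]],[[0,0,0.02],[0,0,0]],[[0,0,0],[0,0,0]],[[0,0,0],[0,0,0]]]' > m.json && python3 -m pendant m.json
```

```text
time: 11.83
tool_pos: [0.4641, -0.2605, 0.2424]
tool_rot: [-3.14, 0.002, 0.002]
contact_force: [0.5, -0.3, 0.1]
opening: 0.0601
grip_force: 0.0
```

```bash
echo '[[[0,0,0.025],[0,0,0]],[[0,0,0.0255],[0,0,0]],[[0,0,0],[0,0,0]],[[0,0,0],[0,0,0]]]' > m.json && python3 -m pendant m.json
echo '[[[0,0,0],[0,0,0]],[[0,0,0],[0,0,0]],[[0,0,0],[0,0,0]],[[0,0,0],[0,0,0]],[[0,0,0],[0,0,0]],[[0,0,0],[0,0,0]],[[0,0,0],[0,0,0]],[[0,0,0],[0,0,0]]]' > m.json && python3 -m pendant m.json 0 12
python3 - <<'E'
from h import *
d=snap('wrist','g36')
E
```

```text
time: 12.17
tool_pos: [0.4639, -0.2616, 0.1934]
tool_rot: [3.142, -0.0, 0.0]
contact_force: [0.1, -0.3, 0.6]
opening: 0.06
grip_force: 0.0
time: 12.83
tool_pos: [0.4636, -0.2621, 0.1934]
tool_rot: [3.141, -0.001, -0.0]
contact_force: [-0.3, -0.4, 6.8]
opening: 0.0346
grip_force: 12.0
```

```bash
echo '[[[0,0,-0.01],[0,0,0]],[[0,0,-0.025],[0,0,0]],[[0,0,-0.035],[0,0,0]],[[0,0,-0.035],[0,0,0]],[[0.0115,-0.0374,0],[0,0,0]],[[0.0115,-0.0374,0],[0,0,0]],[[0.0115,-0.0374,0],[0,0,0]],[[0.0115,-0.0374,0],[0,0,0]]]' > m.json && python3 -m pendant m.json
echo '[[[0.0115,-0.0374,0],[0,0,0]],[[0.0115,-0.0374,0],[0,0,0]],[[0.0115,-0.0374,0],[0,0,0]],[[0.0115,-0.0374,0],[0,0,0]],[[0.0115,-0.0374,0],[0,0,0]],[[0.0115,-0.0374,0],[0,0,0]],[[0.0115,-0.0374,0],[0,0,0]],[[0.0115,-0.0374,0],[0,0,0]]]' > m.json && python3 -m pendant m.json
echo '[[[0,0,0],[0,0,0]],[[0,0,0],[0,0,0]]]' > m.json && python3 -m pendant m.json
```

```text
time: 13.55
tool_pos: [0.5094, -0.111, 0.2983]
tool_rot: [3.141, -0.001, -0.002]
contact_force: [1.0, -0.5, -1.1]
opening: 0.0348
grip_force: 12.0
time: 14.22
tool_pos: [0.6015, 0.1888, 0.298]
tool_rot: [3.141, 0.0, -0.0]
contact_force: [0.3, -0.9, -0.6]
opening: 0.0345
grip_force: 12.0
time: 14.38
tool_pos: [0.6013, 0.189, 0.2974]
tool_rot: [3.141, 0.0, 0.003]
contact_force: [0.0, 0.1, -1.1]
opening: 0.0349
grip_force: 12.0
```

```bash
echo '[[[0.0007,0.002,0.02],[0,0,0]],[[0,0,0.02],[0,0,0]],[[0,0,0.01],[0,0,0]],[[0,0,0],[0,0,0]],[[0,0,0],[0,0,0]]]' > m.json && python3 -m pendant m.json
python3 - <<'E'
from h import *
snap('wrist','p36'); print(robot.observe()['tool_pos'])
E
```

```text
time: 14.8
tool_pos: [0.6022, 0.184, 0.2475]
tool_rot: [3.141, 0.001, -0.002]
contact_force: [-0.3, -0.5, 0.1]
opening: 0.0348
grip_force: 12.0
[0.60255378 0.18417567 0.24835852]
```

```bash
echo '[[[-0.0005,-0.0027,0],[0,0,0]],[[0,0,0],[0,0,0]],[[0,0,0],[0,0,0]]]' > m.json && python3 -m pendant m.json
echo '[[[0,0,0.012],[0,0,0]],[[0,0,0.012],[0,0,0]],[[0,0,0.012],[0,0,0]],[[0,0,0.008],[0,0,0]],[[0,0,0.006],[0,0,0]],[[0,0,0.001],[0,0,0]],[[0,0,0],[0,0,0]]]' > m.json && python3 -m pendant m.json
```

```text
time: 15.1
tool_pos: [0.6019, 0.1877, 0.2484]
tool_rot: [-3.141, -0.002, -0.0]
contact_force: [0.4, 0.2, 0.1]
opening: 0.0351
grip_force: 12.0
time: 15.68
tool_pos: [0.6016, 0.1874, 0.1956]
tool_rot: [3.141, 0.001, -0.0]
contact_force: [-0.6, -0.6, -0.5]
opening: 0.0348
grip_force: 12.0
```

```bash
echo '[[[0,0,0],[0,0,0]],[[0,0,0],[0,0,0]],[[0,0,0],[0,0,0]],[[0,0,0],[0,0,0]],[[0,0,0],[0,0,0]],[[0,0,0],[0,0,0]],[[0,0,0],[0,0,0]]]' > m.json && python3 -m pendant m.json 0.092
echo '[[[0,0,-0.015],[0,0,0]],[[0,0,-0.03],[0,0,0]],[[0,0,-0.03],[0,0,0]],[[0,0,-0.03],[0,0,0]],[[-0.016,0.022,0],[0,0,0]],[[-0.016,0.022,0],[0,0,0]],[[-0.016,0.022,0],[0,0,0]],[[-0.016,0.022,0],[0,0,0]]]' > m.json && python3 -m pendant m.json
python3 shot.py c36
echo '[[[-0.016,0.022,0],[0,0,0]],[[-0.016,0.022,0],[0,0,0]],[[-0.016,0.022,0],[0,0,0]],[[-0.015,0.021,0],[0,0,0]],[[0,0,0.03],[0,0,0]],[[0,0,0],[0,0,0]],[[0,0,0],[0,0,0]]]' > m.json && python3 -m pendant m.json
python3 - <<'E'
from h import *
d=dict(np.load('pics/c36.npz')); im=cv2.resize(d['image'][:,:,::-1],None,fx=3,fy=3,interpolation=cv2.INTER_CUBIC)
for x,y,z,r in((.6025,.1855,.003,.0505),(.602,.187,.041,.01),(.602,.187,.041,.018)):
    cv2.polylines(im,[np.int32(((fproj(d,circ(x,y,z,r))+.5)*3-.5)*16)],1,(0,0,255),1,cv2.LINE_AA,4)
u,v=np.int32(fproj(d,np.array([.602,.187,.02]))*3);im=cv2.copyMakeBorder(im,200,200,200,200,cv2.BORDER_CONSTANT)
cv2.imwrite('pics/c36c.png',im[v:v+400,u-50:u+450])
E
```

```text
time: 16.27
tool_pos: [0.6017, 0.1875, 0.1965]
tool_rot: [3.142, -0.0, -0.0]
contact_force: [-0.7, -0.3, -0.6]
opening: 0.0767
grip_force: 0.0
time: 16.93
tool_pos: [0.5367, 0.0988, 0.3017]
tool_rot: [3.141, -0.001, 0.0]
contact_force: [0.5, -0.7, -0.1]
opening: 0.0918
grip_force: 0.0
[0.5359 0.0973 0.3016]
time: 17.62
tool_pos: [0.4748, 0.0128, 0.271]
tool_rot: [-3.141, 0.002, -0.001]
contact_force: [0.1, 0.3, 0.4]
opening: 0.0922
grip_force: 0.0
```

View pics/c36c.png

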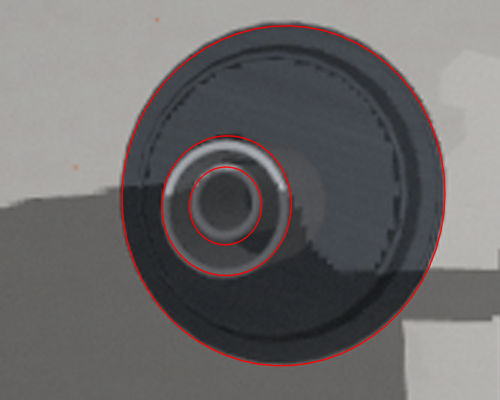

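Both rings are nested and concentric with the overlay. Now the 52 ring.

```bash
echo '[[[0,0,0.03],[0,0,0]],[[0,0,0.03],[0,0,0]],[[0,0,0.0185],[0,0,0]],[[0,0,0],[0,0,0]]]' > m.json && python3 -m pendant m.json
echo '[[[0,0,0],[0,0,0]],[[0,0,0],[0,0,0]],[[0,0,0],[0,0,0]],[[0,0,0],[0,0,0]],[[0,0,0],[0,0,0]],[[0,0,0],[0,0,0]],[[0,0,0],[0,0,0]],[[0,0,0],[0,0,0]]]' > m.json && python3 -m pendant m.json 0 12
echo '[[[0,0,0],[0,0,0]],[[0,0,0],[0,0,0]],[[0,0,0],[0,0,0]]]' > m.json && python3 -m pendant m.json
```

```text
time: 17.95
tool_pos: [0.4745, 0.0134, 0.1908]
tool_rot: [-3.141, 0.005, 0.001]
contact_force: [-2.0, 0.2, -0.2]
opening: 0.0918
grip_force: 0.0
time: 18.62
tool_pos: [0.4748, 0.0125, 0.1934]
tool_rot: [3.141, -0.001, -0.0]
contact_force: [-0.0, 1.0, 2.9]
opening: 0.051
grip_force: 12.0
time: 18.87
tool_pos: [0.4748, 0.0125, 0.1933]
tool_rot: [3.141, -0.001, -0.0]
contact_force: [-0.9, 1.3, 5.4]
opening: 0.0511
grip_force: 12.0
```

```bash
echo '[[[0,0,-0.01],[0,0,0]],[[0,0,-0.03],[0,0,0]],[[0,0,-0.03],[0,0,0]],[[0,0,-0.03],[0,0,0]],[[0.0159,-0.0218,-0.01],[0,0,0]],[[0.0159,-0.0218,0],[0,0,0]],[[0.0159,-0.0218,0],[0,0,0]],[[0.0159,-0.0218,0],[0,0,0]]]' > m.json && python3 -m pendant m.json
echo '[[[0.0159,-0.0218,0],[0,0,0]],[[0.0159,-0.0218,0],[0,0,0]],[[0.0159,-0.0218,0],[0,0,0]],[[0.0159,-0.0218,0],[0,0,0]],[[0,0,0.03],[0,0,0]],[[0,0,0.02],[0,0,0]],[[0,0,0],[0,0,0]],[[0,0,0],[0,0,0]]]' > m.json && python3 -m pendant m.json
echo '[[[0,0,0],[0,0,0]]]' > m.json && python3 -m pendant m.json
```

```text
time: 19.53
tool_pos: [0.5387, 0.1006, 0.3039]
tool_rot: [3.142, -0.001, -0.001]
contact_force: [0.8, 0.2, -0.6]
opening: 0.0512
grip_force: 12.0
time: 20.2
tool_pos: [0.6016, 0.1868, 0.2523]
tool_rot: [3.141, 0.003, -0.0]
contact_force: [0.3, 0.1, 0.6]
opening: 0.0511
grip_force: 12.0
time: 20.28
tool_pos: [0.6023, 0.1867, 0.2543]
tool_rot: [-3.141, -0.001, -0.001]
contact_force: [-0.1, 0.0, -0.4]
opening: 0.0516
grip_force: 12.0
```

```bash
echo '[[[0,0,0.015],[0,0,0]],[[0,0,0.015],[0,0,0]],[[0,0,0.012],[0,0,0]],[[0,0,0.008],[0,0,0]],[[0,0,0.006],[0,0,0]],[[0,0,0.0015],[0,0,0]],[[0,0,0],[0,0,0]],[[0,0,0],[0,0,0]]]' > m.json && python3 -m pendant m.json
```

```text
time: 20.95
tool_pos: [0.6022, 0.1869, 0.1961]
tool_rot: [-3.141, -0.001, -0.0]
contact_force: [-0.8, -0.9, 1.4]
opening: 0.0511
grip_force: 12.0
```

```bash
echo '[[[0,0,0],[0,0,0]],[[0,0,0],[0,0,0]],[[0,0,0],[0,0,0]],[[0,0,0],[0,0,0]],[[0,0,0],[0,0,0]],[[0,0,0],[0,0,0]],[[0,0,0],[0,0,0]]]' > m.json && python3 -m pendant m.json 0.092
echo '[[[0,0,-0.015],[0,0,0]],[[0,0,-0.03],[0,0,0]],[[0,0,-0.03],[0,0,0]],[[0,0,-0.03],[0,0,0]],[[-0.035,0.03,0],[0,0,0]],[[-0.035,0.03,0],[0,0,0]],[[0,0,0],[0,0,0]]]' > m.json && python3 -m pendant m.json
python3 shot.py c52
echo '[[[0.021,0.025,0],[0,0,0]],[[0.021,0.025,0],[0,0,0]],[[0.021,0.025,0],[0,0,0]],[[0.021,0.025,0],[0,0,0]],[[0.02,0.026,0],[0,0,0]],[[0,0,0.03],[0,0,0]],[[0,0,0],[0,0,0]],[[0,0,0],[0,0,0]]]' > m.json && python3 -m pendant m.json
python3 - <<'E'
from h import *
d=dict(np.load('pics/c52.npz')); im=cv2.resize(d['image'][:,:,::-1],None,fx=3,fy=3,interpolation=cv2.INTER_CUBIC)
for x,y,z,r in((.6025,.1855,.003,.0505),(.602,.187,.041,.01),(.602,.187,.041,.018),(.602,.187,.041,.026)):
    cv2.polylines(im,[np.int32(((fproj(d,circ(x,y,z,r))+.5)*3-.5)*16)],1,(0,0,255),1,cv2.LINE_AA,4)
u,v=np.int32(fproj(d,np.array([.602,.187,.02]))*3);im=cv2.copyMakeBorder(im,200,200,200,200,cv2.BORDER_CONSTANT)
cv2.imwrite('pics/c52c.png',im[v:v+400,u-50:u+450])
E
```

```text
time: 21.53
tool_pos: [0.6019, 0.1869, 0.1954]
tool_rot: [3.142, -0.0, -0.0]
contact_force: [-0.2, -0.7, 0.4]
opening: 0.0905
grip_force: 0.0
time: 22.12
tool_pos: [0.5322, 0.1298, 0.2987]
tool_rot: [3.139, 0.011, -0.001]
contact_force: [0.3, 0.1, -0.7]
opening: 0.0918
grip_force: 0.0
[0.5376 0.1319 0.3007]
time: 22.88
tool_pos: [0.6427, 0.0069, 0.2687]
tool_rot: [-3.141, 0.004, -0.001]
contact_force: [1.0, 0.3, -0.0]
opening: 0.0922
grip_force: 0.0
```

View pics/c52c.png

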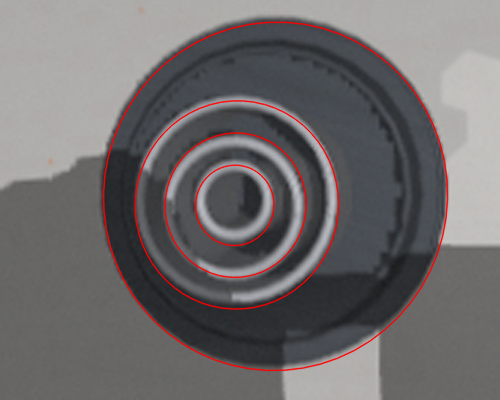

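Three rings are nested and concentric. Next I'll correct position over the 68 ring and grasp it.

```bash
echo '[[[-0.0067,0.0066,0],[0,0,0]],[[0,0,0.015],[0,0,0]],[[0,0,0],[0,0,0]],[[0,0,0],[0,0,0]]]' > m.json && python3 -m pendant m.json
```

```text
time: 23.22
tool_pos: [0.6355, 0.0006, 0.2564]
tool_rot: [3.142, -0.0, 0.001]
contact_force: [0.1, 0.1, 0.6]
opening: 0.092
grip_force: 0.0
```

```bash
echo '[[[0.0004,0,0.025],[0,0,0]],[[0,0,0.025],[0,0,0]],[[0,0,0.0135],[0,0,0]],[[0,0,0],[0,0,0]],[[0,0,0],[0,0,0]]]' > m.json && python3 -m pendant m.json
echo '[[[0,0,0],[0,0,0]],[[0,0,0],[0,0,0]],[[0,0,0],[0,0,0]],[[0,0,0],[0,0,0]],[[0,0,0],[0,0,0]],[[0,0,0],[0,0,0]],[[0,0,0],[0,0,0]],[[0,0,0],[0,0,0]]]' > m.json && python3 -m pendant m.json 0 12
echo '[[[0,0,-0.01],[0,0,0]],[[0,0,-0.03],[0,0,0]],[[0,0,-0.03],[0,0,0]],[[0,0,-0.03],[0,0,0]],[[0,0,0],[0,0,0]],[[0,0,0],[0,0,0]]]' > m.json && python3 -m pendant m.json
```

```text
time: 23.63
tool_pos: [0.6365, 0.0003, 0.1928]
tool_rot: [3.141, -0.0, 0.0]
contact_force: [0.6, -0.3, 0.6]
opening: 0.0916
grip_force: 0.0
time: 24.3
tool_pos: [0.6366, 0.0, 0.1929]
tool_rot: [3.141, -0.001, -0.001]
contact_force: [-0.7, 0.8, 6.1]
opening: 0.0681
grip_force: 12.0
time: 24.8
tool_pos: [0.6366, 0.0, 0.2943]
tool_rot: [3.141, -0.004, -0.0]
contact_force: [-0.1, -0.0, -1.2]
opening: 0.0679
grip_force: 12.0
```

```bash
echo '[[[-0.0057,-0.0312,0],[0,0,0]],[[-0.0057,-0.0312,0],[0,0,0]],[[-0.0057,-0.0312,0],[0,0,0]],[[-0.0057,-0.0312,0],[0,0,0]],[[-0.0057,-0.0312,0],[0,0,0]],[[-0.0056,-0.031,0],[0,0,0]],[[0,0,0.02],[0,0,0]],[[0,0,0.02],[0,0,0]]]' > m.json && python3 -m pendant m.json
echo '[[[0,0,0],[0,0,0]],[[0,0,0],[0,0,0]],[[0,0,0],[0,0,0]]]' > m.json && python3 -m pendant m.json
```

```text
time: 25.47
tool_pos: [0.6014, 0.1893, 0.2511]
tool_rot: [-3.142, -0.0, 0.003]
contact_force: [0.1, -0.7, -1.5]
opening: 0.068
grip_force: 12.0
time: 25.72
tool_pos: [0.6025, 0.1867, 0.252]
tool_rot: [3.141, 0.0, -0.001]
contact_force: [-0.1, -0.1, -0.6]
opening: 0.0678
grip_force: 12.0
```

```bash
echo '[[[0,0,0.015],[0,0,0]],[[0,0,0.013],[0,0,0]],[[0,0,0.012],[0,0,0]],[[0,0,0.008],[0,0,0]],[[0,0,0.006],[0,0,0]],[[0,0,0.002],[0,0,0]],[[0,0,0],[0,0,0]],[[0,0,0],[0,0,0]]]' > m.json && python3 -m pendant m.json
```

```text
time: 26.38
tool_pos: [0.6025, 0.187, 0.1964]
tool_rot: [-3.141, -0.001, -0.001]
contact_force: [0.6, 0.5, -1.3]
opening: 0.0677
grip_force: 12.0
```

```bash
echo '[[[0,0,0],[0,0,0]],[[0,0,0],[0,0,0]],[[0,0,0],[0,0,0]],[[0,0,0],[0,0,0]],[[0,0,0],[0,0,0]],[[0,0,0],[0,0,0]],[[0,0,0],[0,0,0]]]' > m.json && python3 -m pendant m.json 0.092
echo '[[[0,0,-0.01],[0,0,0]],[[0,0,-0.025],[0,0,0]],[[0,0,-0.035],[0,0,0]],[[0,0,-0.035],[0,0,0]],[[-0.027,0.0064,0],[0,0,0]],[[-0.027,0.0064,0],[0,0,0]],[[-0.027,0.0064,0],[0,0,0]],[[-0.027,0.0064,0],[0,0,0]]]' > m.json && python3 -m pendant m.json
python3 shot.py c68
echo '[[[-0.027,0.0064,0],[0,0,0]],[[0,0,0.01],[0,0,0]],[[0,0,0],[0,0,0]],[[0,0,0],[0,0,0]]]' > m.json && python3 -m pendant m.json 0.06
python3 - <<'E'
from h import *
d=dict(np.load('pics/c68.npz')); im=cv2.resize(d['image'][:,:,::-1],None,fx=3,fy=3,interpolation=cv2.INTER_CUBIC)
for x,y,z,r in((.6025,.1855,.003,.0505),(.602,.187,.041,.01),(.602,.187,.041,.018),(.602,.187,.041,.026),(.602,.187,.041,.034)):
    cv2.polylines(im,[np.int32(((fproj(d,circ(x,y,z,r))+.5)*3-.5)*16)],1,(0,0,255),1,cv2.LINE_AA,4)
u,v=np.int32(fproj(d,np.array([.602,.187,.02]))*3);im=cv2.copyMakeBorder(im,200,200,200,200,cv2.BORDER_CONSTANT)
cv2.imwrite('pics/c68c.png',im[v:v+400,u-50:u+450])
E
```

```text
time: 26.97
tool_pos: [0.6023, 0.1871, 0.1959]
tool_rot: [3.141, -0.0, -0.0]
contact_force: [-0.4, -0.0, -0.2]
opening: 0.0917
grip_force: 0.0
time: 27.63
tool_pos: [0.4929, 0.1612, 0.3018]
tool_rot: [-3.141, -0.001, -0.0]
contact_force: [-0.2, -0.0, 0.5]
opening: 0.0917
grip_force: 0.0
[0.4907 0.161  0.3014]
time: 28.07
tool_pos: [0.468, 0.1552, 0.2915]
tool_rot: [-3.141, -0.001, -0.0]
contact_force: [0.1, -0.1, -0.5]
opening: 0.0702
grip_force: 0.0
```

View pics/c68c.png

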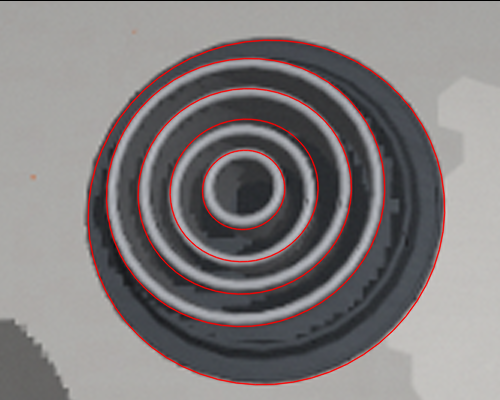

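All four are nested concentrically in the lip. Now I'll take the dark cover by its knob, with the tips kept above its roof.

```bash
echo '[[[-0.0005,0,0.025],[0,0,0]],[[0,0,0.025],[0,0,0]],[[0,0,0.011],[0,0,0]],[[0,0,0],[0,0,0]],[[0,0,0],[0,0,0]]]' > m.json && python3 -m pendant m.json
echo '[[[0,0,0],[0,0,0]],[[0,0,0],[0,0,0]],[[0,0,0],[0,0,0]],[[0,0,0],[0,0,0]],[[0,0,0],[0,0,0]],[[0,0,0],[0,0,0]],[[0,0,0],[0,0,0]],[[0,0,0],[0,0,0]]]' > m.json && python3 -m pendant m.json 0 25
python3 shot.py k1
```

```text
time: 28.48
tool_pos: [0.4677, 0.1553, 0.23]
tool_rot: [3.142, -0.0, -0.0]
contact_force: [0.2, 0.4, 0.4]
opening: 0.0601
grip_force: 0.0
time: 29.15
tool_pos: [0.4668, 0.1551, 0.2301]
tool_rot: [3.142, -0.0, -0.0]
contact_force: [0.1, -0.7, 1.9]
opening: 0.0203
grip_force: 25.0
[0.4668 0.1551 0.2301]
```

```bash
echo '[[[0,0,-0.01],[0,0,0]],[[0,0,-0.03],[0,0,0]],[[0,0,-0.03],[0,0,0]],[[0,0,-0.02],[0,0,0]],[[0.01,-0.0023,0],[0,0,0]],[[0.025,-0.0057,0],[0,0,0]],[[0.025,-0.0057,0],[0,0,0]],[[0.025,-0.0057,0],[0,0,0]]]' > m.json && python3 -m pendant m.json
echo '[[[0.025,-0.0057,0],[0,0,0]],[[0.0252,-0.0057,0],[0,0,0]],[[0,0,0],[0,0,0]],[[0,0,0],[0,0,0]],[[0,0,0],[0,0,0]]]' > m.json && python3 -m pendant m.json
```

```text
time: 29.92
tool_pos: [0.5524, 0.1747, 0.3207]
tool_rot: [-3.142, -0.0, -0.0]
contact_force: [1.0, -0.6, -2.1]
opening: 0.0207
grip_force: 25.0
time: 30.33
tool_pos: [0.6013, 0.1858, 0.3195]
tool_rot: [3.141, 0.002, -0.0]
contact_force: [-0.5, -0.4, -1.1]
opening: 0.0203
grip_force: 25.0
```

```bash
echo '[[[0.0007,-0.0002,0.02],[0,0,0]],[[0,0,0.02],[0,0,0]],[[0,0,0.02],[0,0,0]],[[0,0,0.01],[0,0,0]],[[0,0,0],[0,0,0]],[[0,0,0],[0,0,0]],[[0,0,0],[0,0,0]]]' > m.json && python3 -m pendant m.json
```

```text
time: 30.92
tool_pos: [0.6029, 0.1861, 0.2514]
tool_rot: [-3.141, -0.002, -0.0]
contact_force: [-0.6, 0.1, -1.4]
opening: 0.0204
grip_force: 25.0
```

```bash
echo '[[[0,0,0.004],[0,0,0]],[[0,0,0.004],[0,0,0]],[[0,0,0],[0,0,0]],[[0,0,0],[0,0,0]]]' > m.json && python3 -m pendant m.json
```

```text
time: 31.25
tool_pos: [0.6026, 0.186, 0.2418]
tool_rot: [3.141, 0.0, -0.0]
contact_force: [0.3, -0.7, -1.4]
opening: 0.0207
grip_force: 25.0
```

```bash
echo '[[[0,0,0.003],[0,0,0]],[[0,0,0.002],[0,0,0]],[[0,0,0.002],[0,0,0]],[[0,0,0.001],[0,0,0]],[[0,0,0],[0,0,0]],[[0,0,0],[0,0,0]]]' > m.json && python3 -m pendant m.json
```

```text
time: 31.75
tool_pos: [0.6027, 0.1861, 0.2338]
tool_rot: [3.141, 0.0, -0.0]
contact_force: [0.1, -0.2, -1.7]
opening: 0.0204
grip_force: 25.0
```

```bash
echo '[[[0,0,0.001],[0,0,0]],[[0,0,0.0005],[0,0,0]],[[0,0,0],[0,0,0]],[[0,0,0],[0,0,0]]]' > m.json && python3 -m pendant m.json
echo '[[[0,0,0],[0,0,0]],[[0,0,0],[0,0,0]],[[0,0,0],[0,0,0]],[[0,0,0],[0,0,0]],[[0,0,0],[0,0,0]],[[0,0,0],[0,0,0]],[[0,0,0],[0,0,0]]]' > m.json && python3 -m pendant m.json 0.06
echo '[[[0,0,-0.02],[0,0,0]],[[0,0,-0.03],[0,0,0]],[[0,0,-0.03],[0,0,0]],[[-0.035,0,-0.03],[0,0,0]],[[-0.035,0,0],[0,0,0]],[[-0.03,0,0],[0,0,0]],[[0,0,0],[0,0,0]],[[0,0,0],[0,0,0]]]' > m.json && python3 -m pendant m.json
python3 shot.py fin
python3 - <<'E'
from h import *
d=dict(np.load('pics/fin.npz')); im=cv2.resize(d['image'][:,:,::-1],None,fx=2,fy=2,interpolation=cv2.INTER_CUBIC)
for z,r in((.003,.0505),(.049,.049),(.072,.011)):
    cv2.polylines(im,[np.int32(((fproj(d,circ(.6025,.186,z,r))+.5)*2-.5)*16)],1,(0,0,255),1,cv2.LINE_AA,4)
cv2.imwrite('pics/finc.png',im[0:500,200:900])
E
```

```text
time: 32.08
tool_pos: [0.6028, 0.1861, 0.2331]
tool_rot: [-3.141, -0.001, -0.0]
contact_force: [-0.8, 0.4, 5.2]
opening: 0.0203
grip_force: 25.0
time: 32.67
tool_pos: [0.6026, 0.186, 0.2323]
tool_rot: [3.141, 0.0, -0.0]
contact_force: [-0.9, -0.4, -0.2]
opening: 0.0591
grip_force: 0.0
time: 33.33
tool_pos: [0.5049, 0.1863, 0.3401]
tool_rot: [-3.142, -0.0, 0.0]
contact_force: [0.2, 0.6, -0.8]
opening: 0.0599
grip_force: 0.0
[0.5068 0.1861 0.3399]
```

View pics/finc.png

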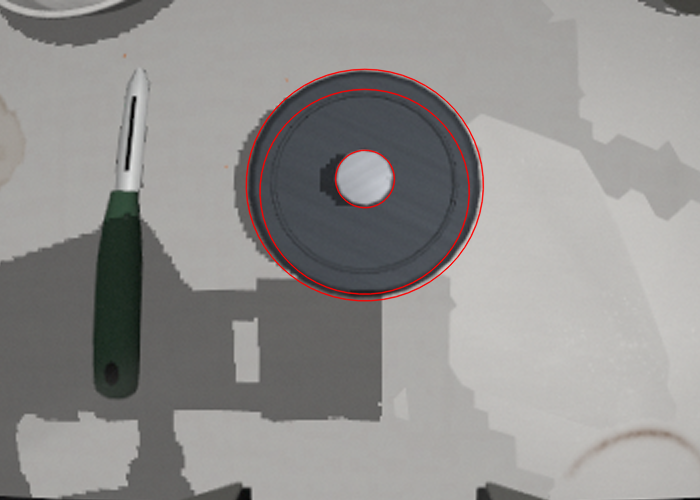

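The cover and knob match the seated-height overlay (knob at crop (365,179)), and the 5 N contact at z = 0.233 confirms it is fully down. The peeler is undisturbed.

```bash
python3 -c "
from cell import robot
print(robot.hand_in())"
```

```text
the job is handed in; nothing more can be done
None
```

The four cutters are nested on the tin's base with the dark cover fully down over them, the arm is clear, and I handed the job in at about 33 s; it returned no verdict.

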